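# Put the cooled press plunger back in its bore

## Task

The ceramic press plunger standing on the blue pad has cooled: put it away in the bore of the graded rack that matches its diameter, pushed fully home past the sprung ball and let go. The bore strip has slipped a centimetre or so along its channel, so feel for the bore, and be gentle: the ceramic chips if it is pressed against the rack with more than 35 N. Leave the two spare plungers, the jaw model and the powder jar where they are.

Things in the scene. Friction and masses are not known exactly. Their poses are not given: they have to be found in the camera images.
- rack: Graded rack, fixed: black channel 74 x 246 mm holding an aluminium strip 54 x 206 mm, its rigid top 48 mm above the bench, with five round blind bores for 12, 16, 20, 24, 28 mm in order along +y, 36 mm apart. Origin: on the bench below the 20 mm bore point; y along the row, x across, z up. The strip has slipped 4 to 18 mm towards +y from its -y end stop (none across) and is too stiff to shift gently.
- bore12 (a point): Mouth centre of the 12 mm bore if the strip stood against its -y end stop: rack x 0, y -72, z 48 mm. The real mouth is 4 to 18 mm further towards rack +y, all bores alike. Bore 13.2 mm wide, 30 mm deep, floor 18 mm above the bench. In its +x wall, 14 mm down, a sprung ball sticks out 2 mm: the plunger meets it 10 to 13 mm down and is pushed past it and on to the floor with 3 to 8 N.
- bore16 (a point): Mouth centre of the 16 mm bore if the strip stood against its -y end stop: rack x 0, y -36, z 48 mm. The real mouth is 4 to 18 mm further towards rack +y, all bores alike. Bore 17.2 mm wide, 30 mm deep, floor 18 mm above the bench. In its +x wall, 14 mm down, a sprung ball sticks out 2 mm: the plunger meets it 10 to 13 mm down and is pushed past it and on to the floor with 3 to 8 N.
- bore20 (a point): Mouth centre of the 20 mm bore if the strip stood against its -y end stop: rack x 0, y +0, z 48 mm. The real mouth is 4 to 18 mm further towards rack +y, all bores alike. Bore 21.2 mm wide, 30 mm deep, floor 18 mm above the bench. In its +x wall, 14 mm down, a sprung ball sticks out 2 mm: the plunger meets it 10 to 13 mm down and is pushed past it and on to the floor with 3 to 8 N.
- bore24 (a point): Mouth centre of the 24 mm bore if the strip stood against its -y end stop: rack x 0, y +36, z 48 mm. The real mouth is 4 to 18 mm further towards rack +y, all bores alike. Bore 25.2 mm wide, 30 mm deep, floor 18 mm above the bench. In its +x wall, 14 mm down, a sprung ball sticks out 2 mm: the plunger meets it 10 to 13 mm down and is pushed past it and on to the floor with 3 to 8 N.
- bore28 (a point): Mouth centre of the 28 mm bore if the strip stood against its -y end stop: rack x 0, y +72, z 48 mm. The real mouth is 4 to 18 mm further towards rack +y, all bores alike. Bore 29.2 mm wide, 30 mm deep, floor 18 mm above the bench. In its +x wall, 14 mm down, a sprung ball sticks out 2 mm: the plunger meets it 10 to 13 mm down and is pushed past it and on to the floor with 3 to 8 N.
- pad: Round blue cooling pad, 72 mm across, 5 mm thick, fixed; origin at the centre of its underside on the bench. Exactly one plunger stands at about its centre at the start; which one varies.
- plunger16: White ceramic press plunger, a plain upright cylinder of 16 mm diameter and 62 mm height with a 1 mm chamfer round its foot; origin at the centre of its underside, z up along it. About 48 g. It stands either on the blue pad or on the grey mat (fixed, 70 x 150 x 5 mm). Home in a bore, it sticks out 32 mm above the strip.
- plunger20: White ceramic press plunger, a plain upright cylinder of 20 mm diameter and 62 mm height with a 1 mm chamfer round its foot; origin at the centre of its underside, z up along it. About 76 g. It stands either on the blue pad or on the grey mat (fixed, 70 x 150 x 5 mm). Home in a bore, it sticks out 32 mm above the strip.
- plunger24: White ceramic press plunger, a plain upright cylinder of 24 mm diameter and 62 mm height with a 1 mm chamfer round its foot; origin at the centre of its underside, z up along it. About 109 g. It stands either on the blue pad or on the grey mat (fixed, 70 x 150 x 5 mm). Home in a bore, it sticks out 32 mm above the strip.
- jaw: Bystander: plaster jaw model on a yellow base, 58 x 62 x 35 mm; origin at the centre of its underside.
- jar: Bystander: amber powder jar with white lid, 44 mm across, 50 mm high; origin at the centre of its underside.
Things that resemble listed ones, but are neither listed nor needed, are in the scene too. What is shaped like the plunger16 but orange or red is not meant.

How it is judged:
By the outcome, as a careful person would: the job done as asked, in the order asked, and still so for the second after the job is handed in, with the robot touching nothing.
It also fails if it takes over 45 s, if anything falls off the work surface, if the arm or the gripper's body presses on something with over 40 N, if the wrist force passes 120 N, or if a joint passes its speed limit or range.

## Robot

A 6-joint arm with a two-finger parallel gripper is mounted at the origin on the work surface. World frame = base frame: x ahead of the robot, y to its left, z up, the work surface at z = 0. Lengths are in m, angles in rad, forces in N, time in s.
With the tool pointing down it reaches from about 0.225 to 0.875 m from the base axis. Payload 3.4 kg.
Tool frame: the origin (TCP) lies between the finger pads; the fingertips stand 11 mm ahead of it and the grasp point (between the pads) lies 8 mm behind it; z points along the fingers, y is the direction in which the jaws open and shut (so a half turn about z gives the same grasp; the last joint's range is limited). The gripper opens to 85 mm and grips with 20 to 120 N. Pads are 22 mm wide; open, the fingers measure 114 mm over their backs; the gripper's body (76 mm by 85 mm) begins 54 mm behind the grasp point. The pads swing forward as they close: fully open they stand 13 mm farther back than shut.
Start: joints at [-1.432, 0.276, 1.505, -0, 1.361, -0.121], TCP at [0.148, -0.556, 0.222] pointing down, gripper open.
Joint ranges: [-2.89, 2.89], [-0.75, 2.08], [0.22, 2.7], [-1.18, 4.32], [0.11, 2.71], [-2.7, 2.7]. Speed limits (rad/s): [2.57, 2.57, 3.14, 3.14, 3.14, 3.14].

## Interface

Orientations are given as a unit quaternion [w, x, y, z].
In Python, from rig import manip gives the robot as it stands. The module is installed in compiled form; this text tells all that it offers.
- The arm moves only by the tool move_arm, never from a script. Its argument "series" is a list that holds one entry, the list of rows, each a list of 7 numbers: the shift along the world's x, y, z in m, then the turn, a rotation vector about the world's x, y, z in rad, then the finger opening in m, from 0 to 0.0854. A call has 1 to 20 rows; each row shifts and turns the commanded pose from where the row before left it; what a row does not reach is not made up. A row lasts 1/12 s, in which the tool goes at most 41.7 mm and 7.16 degrees, less where a joint would pass 70% of its speed; a pose out of reach is approached as far as the arm can. A call with a gripper value outside its range is refused whole. The fingers move at their own pace and stop on an object; "newtons" is the grip in N (left out, the last holds). Time passes only in rows, so rows that do not move let the fingers close. It gives the time, the measured TCP pose, the force and the opening at its end, in the units of the state.
- manip.get_state(): the state, without advancing time (a new reading comes with each control period).
- manip.get_image(name): name is "scene" or "side" or "wrist"; returns a dict with "color" (400x640x3 uint8, red, green, blue), "fx", "fy", "cx", "cy" (pixels), "k1" (the pictures are not rectified: a ray, as slopes to the right and down, at radius r is drawn at 1 + k1 r^2 times it, then the intrinsics apply), "R" (3x3) and "t" (3): a world point X has camera coordinates R X + t; the wrist camera has in their place "tool_from_camera" (4x4, takes a point from camera to tool coordinates, whose origin is the TCP and whose axes are the flange's). Camera axes: x right, y down, z forward; pixel columns grow to the right and rows downward; lengths in m; the calibration is good to about 2 mm. A picture is of the moment at which its call begins: read the wrist's pose just before it. There is no depth.
- manip.sign_off(): hands the job in, once; it reports no verdict.
The state is a dict: "clock": time; "qpos": joint angles; "qd": joint speeds; "effort": joint torques, N m; "position": TCP position; "ee_rot": TCP orientation; "contact_force": force on the tool from outside, world axes, zero at the start; "moment": the same for the moment, N m; "width": finger opening in m.
Only numpy, scipy, OpenCV 4.12 (cv2) and the standard library are available. Lean on these libraries where they do the work, as an engineer would, in place of code of your own. Each camera call takes 0.05 s, during which the arm holds its last target.

## Working session

There is one attempt and no reset: what is moved stays moved. The work goes in short steps, Python scripts to look and compute and a tool call to move; the robot and the scene stay as the last step left them, time stands still between calls to the robot, and variables do not carry over. Pictures are saved under pics/ and viewed, and the job is handed in when it is done.

Besides the shell and the picture viewer there is one more tool, called as name(argument=value, ...) on one line, values as JSON. move_arm: Moves the arm, as the interface text tells. Its arguments: {"type":"object","properties":{"series":{"type":"array"},"newtons":{"type":"number"}},"required":["series"]}

```bash
mkdir -p pics; python3 - <<'E'
from rig import manip
import cv2,pickle
s=manip.get_state();print(s)
d={}
for n in ["scene","side","wrist"]:
    im=manip.get_image(n);d[n]=im
    cv2.imwrite(f"pics/{n}0.png",im["color"][:,:,::-1])
    print({k:v for k,v in im.items() if k!="color"})
d["state"]=s
pickle.dump(d,open("d0.pkl","wb"))
E
```

```text
{'clock': 0.0, 'qpos': array([-1.43199399e+00,  2.76594047e-01,  1.50615237e+00,  3.00819044e-06,
        1.36074974e+00, -1.21009128e-01]), 'qd': array([ 0.00127124, -0.00161709, -0.00029278, -0.00078208, -0.00024826,
        0.00076855]), 'effort': array([-1.00040590e-03, -4.16775942e+01, -2.45806146e+01, -7.02153079e-05,
        1.11295294e-02, -3.24981109e-06]), 'position': array([ 0.14762739, -0.55513224,  0.22133264]), 'ee_rot': array([-9.51724426e-04,  9.91573702e-01,  1.29540296e-01, -6.99654098e-06]), 'contact_force': array([-0.42889801, -1.10030194,  0.28426041]), 'moment': array([-0.00368471, -0.052604  ,  0.02208099]), 'width': 0.08555089700783582}
{'fx': 494.1145187732536, 'fy': 494.1145187732536, 'cx': 325.39167316001016, 'cy': 199.82033467035995, 'k1': -0.005099084313955104, 'R': array([[ 0.82718525,  0.56192833,  0.00105792],
       [ 0.32677632, -0.47949701, -0.81443223],
       [-0.45714527,  0.67403203, -0.58025773]]), 't': array([-0.41148331, -0.16230052,  1.51114927])}
{'fx': 384.5949523440211, 'fy': 384.5949523440211, 'cx': 314.7978625261436, 'cy': 197.18747269993696, 'k1': -0.012006849624959041, 'R': array([[-0.97063538, -0.24033448, -0.01031023],
       [-0.14656716,  0.62483719, -0.76687454],
       [ 0.19074861, -0.74284441, -0.64171422]]), 't': array([0.52729495, 0.18415098, 0.90802248])}
{'fx': 279.4965987351555, 'fy': 279.4965987351555, 'cx': 318.6638220502392, 'cy': 199.69019975613224, 'k1': -0.002500432064962668, 'tool_from_camera': array([[-2.19995724e-04, -9.45169522e-01, -3.26580045e-01,
         8.42097252e-02],
       [ 9.99999822e-01, -3.88774526e-04,  4.51534472e-04,
        -5.13684855e-04],
       [-5.53742624e-04, -3.26579888e-01,  9.45169440e-01,
        -1.52640316e-01],
       [ 0.00000000e+00,  0.00000000e+00,  0.00000000e+00,
         1.00000000e+00]])}
```

View pics/scene0.png

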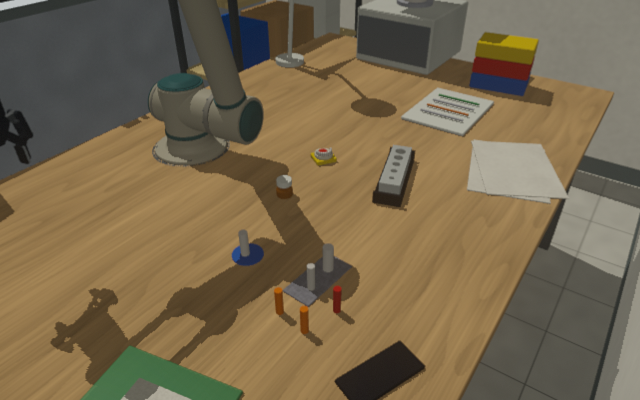

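View pics/side0.png

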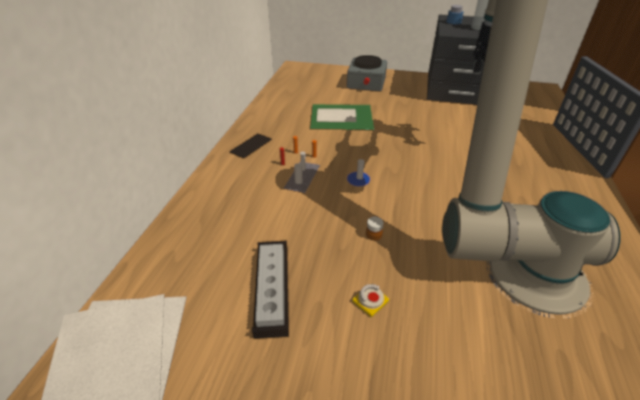

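View pics/wrist0.png

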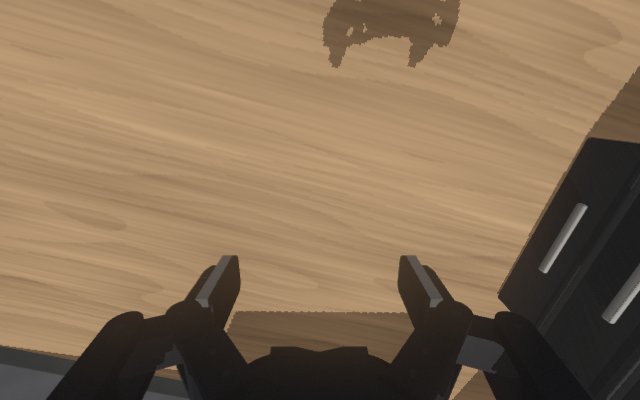

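The scene view shows the pad and plunger at about (247,250), the rack at (395,175), the grey mat with the spares at (318,278), the jar at (285,187) and the jaw at (323,156). I'll zoom in and cast rays.

```bash
cat > h.py <<'E'
import numpy as np,cv2,pickle
from scipy.spatial.transform import Rotation as Ro
def cam(im,s=None):
    if "R" in im: R=im["R"];c=-R.T@im["t"];return R.T,c
    q=s["ee_rot"];Rt=Ro.from_quat([q[1],q[2],q[3],q[0]]).as_matrix()
    T=im["tool_from_camera"];return Rt@T[:3,:3],Rt@T[:3,3]+s["position"]
def und(im,uv):
    K=np.array([[im["fx"],0,im["cx"]],[0,im["fy"],im["cy"]],[0,0,1]])
    return cv2.undistortPoints(np.array(uv,float).reshape(-1,1,2),K,np.array([im["k1"],0,0,0])).reshape(-1,2)
def onplane(im,uv,z,s=None):
    A,c=cam(im,s);p=und(im,uv);d=np.c_[p,np.ones(len(p))]@A.T
    return c+d*((z-c[2])/d[:,2])[:,None]
def proj(im,X,s=None):
    A,c=cam(im,s);p=(np.atleast_2d(X)-c)@A
    K=np.array([[im["fx"],0,im["cx"]],[0,im["fy"],im["cy"]],[0,0,1]])
    return cv2.projectPoints(p.reshape(-1,1,3),np.zeros(3),np.zeros(3),K,np.array([im["k1"],0,0,0.]))[0].reshape(-1,2)
def blobs(mask,amin=30):
    n,l,st,ce=cv2.connectedComponentsWithStats(mask.astype(np.uint8))
    return [(st[i].tolist(),ce[i].round(1).tolist()) for i in range(1,n) if st[i,4]>amin]
E
python3 - <<'E'
from h import *
d=pickle.load(open("d0.pkl","rb"))
for n,(x0,y0,x1,y1) in dict(scene=(220,130,430,340),side=(240,130,400,340)).items():
    im=d[n];c=im["color"];hsv=cv2.cvtColor(c,cv2.COLOR_RGB2HSV)
    m=(hsv[...,0]>105)&(hsv[...,0]<130)&(hsv[...,1]>150)
    print(n,"blue",blobs(m)[:6])
    cr=cv2.resize(c[y0:y1,x0:x1],None,fx=2.8,fy=2.8,interpolation=cv2.INTER_CUBIC)
    cv2.imwrite(f"pics/{n}_z.png",cr[:,:,::-1])
for n,uv in dict(scene=(247,255),side=(359,179)).items(): print("pad",n,onplane(d[n],[uv],.005))
print("rack scene ends top",onplane(d["scene"],[(403,150),(388,192)],.048))
print("side",onplane(d["side"],[(271,250),(271,325)],.048))
E
```

```text
scene blue [([221, 14, 12, 38, 161], [227.1, 27.2]), ([239, 16, 30, 53, 1186], [253.4, 40.7]), ([472, 74, 15, 4, 31], [478.1, 75.7]), ([232, 247, 8, 15, 88], [236.1, 254.2])]
side blue []
pad scene [[ 0.47583345 -0.27947718  0.005     ]]
pad side [[ 0.46841031 -0.26909482  0.005     ]]
rack scene ends top [[0.58003364 0.26970863 0.048     ]
 [0.64487166 0.06003775 0.048     ]]
side [[0.62246004 0.11103256 0.048     ]
 [0.55778365 0.30018527 0.048     ]]
```

View pics/scene_z.png

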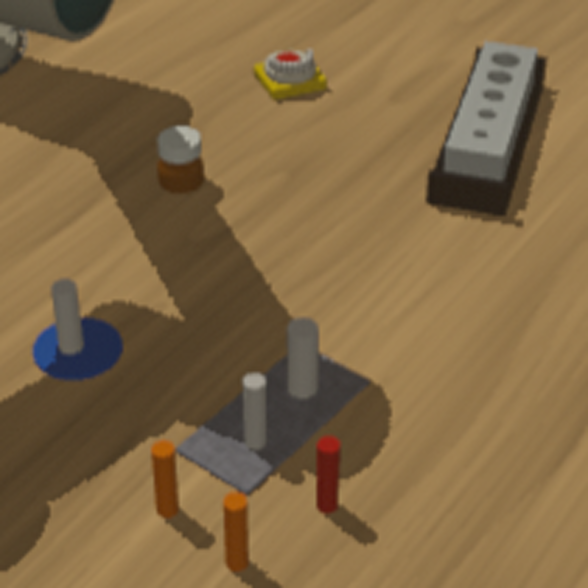

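View pics/side_z.png

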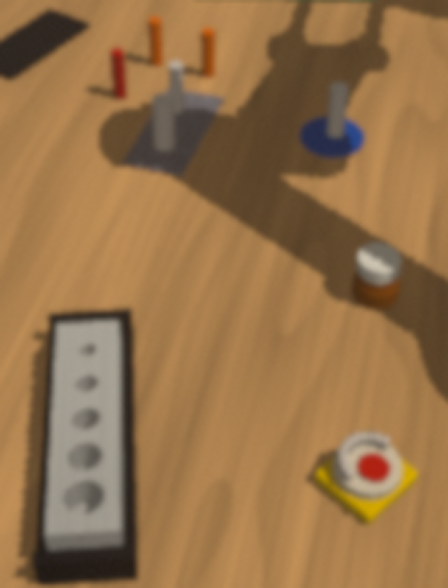

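```bash
python3 - <<'E'
from h import *
d=pickle.load(open("d0.pkl","rb"))
S=lambda L:[(x/2.8+220,y/2.8+130) for x,y in L]
D=lambda L:[(x/2.8+240,y/2.8+130) for x,y in L]
a=onplane(d["scene"],S([(481,134),(486,114),(494,96),(500,77),(506,60)]),.048)
b=onplane(d["side"],D([(88,349),(87,382),(86,418),(85,456),(84,496)]),.048)
print(a.round(4));print(b.round(4))
for q in (a,b): v=q[4]-q[0];print(np.linalg.norm(v),np.degrees(np.arctan2(v[1],v[0])))
print("plunger top",onplane(d["scene"],S([(64,288)]),.067),onplane(d["side"],D([(339,86)]),.067))
print("plunger foot",onplane(d["scene"],S([(71,349)]),.005),onplane(d["side"],D([(335,134)]),.005))
print("pad c",onplane(d["scene"],S([(78,349)]),.005),onplane(d["side"],D([(332,136)]),.005))
print("mat pl tops",onplane(d["scene"],S([(255,381),(303,326)]),.067))
# widths
for n,rows in dict(scene=[242,272,253],).items(): pass
g=cv2.cvtColor(d["scene"]["color"],cv2.COLOR_RGB2HSV)
for y,x0,x1 in [(240,234,256),(275,300,322),(255,318,340)]: print(y,x0,g[y,x0:x1,1].tolist())
E
```

```text
[[0.6222 0.1228 0.048 ]
 [0.6097 0.1564 0.048 ]
 [0.6007 0.1899 0.048 ]
 [0.5889 0.2254 0.048 ]
 [0.5784 0.2588 0.048 ]]
[[0.6167 0.1247 0.048 ]
 [0.606  0.1586 0.048 ]
 [0.595  0.1934 0.048 ]
 [0.584  0.2277 0.048 ]
 [0.5732 0.2616 0.048 ]]
0.14284889149190547 107.84479097999906
0.14365561770903748 107.6582672454454
plunger top [[ 0.47170662 -0.27976805  0.067     ]] [[ 0.46762565 -0.2791491   0.067     ]]
plunger foot [[ 0.47200691 -0.28064657  0.005     ]] [[ 0.46737134 -0.27537865  0.005     ]]
pad c [[ 0.4766207 -0.2775025  0.005    ]] [[ 0.47004648 -0.27097304  0.005     ]]
mat pl tops [[ 0.65414513 -0.28151705  0.067     ]
 [ 0.64913533 -0.21292249  0.067     ]]
240 234 [121, 120, 121, 121, 119, 75, 33, 35, 34, 37, 37, 36, 35, 51, 103, 122, 122, 122, 122, 126, 127, 129]
275 300 [53, 20, 17, 21, 24, 21, 30, 33, 33, 35, 35, 30, 35, 34, 37, 27, 20, 24, 25, 25, 25, 24]
255 318 [129, 127, 130, 126, 96, 39, 35, 36, 35, 35, 35, 33, 35, 34, 35, 68, 119, 122, 122, 122, 121, 123]
```

Bores found in both views agree to about 5 mm; rack yaw is about +17.8°. The pad plunger is at about (0.470,-0.279). I'll hover there for a wrist view.

move_arm(series=[[[0.03,0.027,-0.002,0,0,0.005,0.06],[0.03,0.027,-0.002,0,0,0.005,0.06],[0.03,0.027,-0.002,0,0,0.005,0.06],[0.03,0.027,-0.002,0,0,0.005,0.06],[0.03,0.027,-0.002,0,0,0.005,0.06],[0.03,0.027,-0.002,0,0,0.005,0.06],[0.03,0.027,-0.002,0,0,0.005,0.06],[0.03,0.027,-0.002,0,0,0.005,0.06],[0.03,0.027,-0.002,0,0,0.005,0.06],[0.03,0.027,-0.002,0,0,0.005,0.06],[0,0,0,0,0,0,0.06],[0,0,0,0,0,0,0.06],[0,0,0,0,0,0,0.06]]])

```text
clock: 1.23
position: [0.4473, -0.2857, 0.2019]
ee_rot: [0.0, 0.988, 0.155, -0.001]
contact_force: [0.1, -0.9, -0.3]
width: 0.0602
```

```bash
cat > snap.py <<'E'
import sys,pickle,cv2
from rig import manip
s=manip.get_state();im=manip.get_image("wrist")
pickle.dump((s,im),open(f"{sys.argv[1]}.pkl","wb"))
cv2.imwrite(f"pics/{sys.argv[1]}.png",im["color"][:,:,::-1]);print(s["clock"],s["position"],s["ee_rot"],s["width"],s["contact_force"])
E
python3 snap.py w1
```

```text
1.2333 [ 0.44733198 -0.28573333  0.2019255 ] [ 5.80563524e-05  9.87946123e-01  1.54796824e-01 -6.30369668e-04] 0.060205520856111 [ 0.06688252 -0.94329344 -0.25224698]
```

View pics/w1.png

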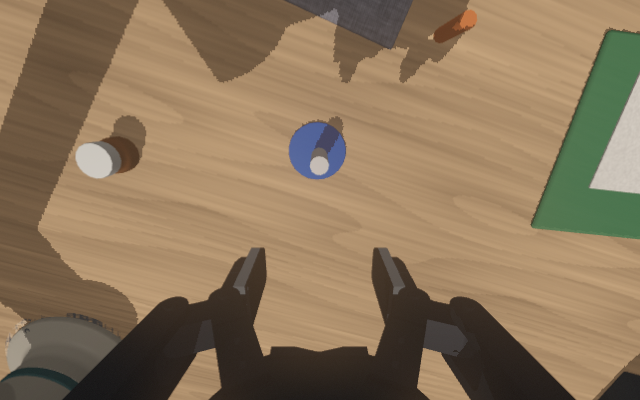

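The wrist view shows the plunger's top at about (319,165) on the blue pad (318,150). I'll measure its position and diameter.

```bash
python3 - <<'E'
from h import *
s,im=pickle.load(open("w1.pkl","rb"))
c=im["color"];h=cv2.cvtColor(c,cv2.COLOR_RGB2HSV)
m=np.zeros(c.shape[:2],bool);m[150:182,300:340]=((h[...,1]<60)&(h[...,2]>140))[150:182,300:340]
print(blobs(m,20))
m8=m.astype(np.uint8);cs,_=cv2.findContours(m8,cv2.RETR_EXTERNAL,cv2.CHAIN_APPROX_NONE)
k=max(cs,key=cv2.contourArea);print(cv2.minEnclosingCircle(k),cv2.fitEllipse(k))
(cx,cy),r=cv2.minEnclosingCircle(k)
p=onplane(im,[(cx,cy),(cx-r,cy),(cx+r,cy)],.067,s);print(p,np.linalg.norm(p[1]-p[2]),"area-d",2*np.sqrt(m.sum()/np.pi)/(2*r)*np.linalg.norm(p[1]-p[2]))
b=(h[...,0]>105)&(h[...,0]<130)&(h[...,1]>110);b[:, :280]=0;b[:,360:]=0;b[:110]=0;b[190:]=0
cs,_=cv2.findContours(b.astype(np.uint8),cv2.RETR_EXTERNAL,cv2.CHAIN_APPROX_NONE)
k=max(cs,key=cv2.contourArea);e=cv2.fitEllipse(cv2.convexHull(k));print(e,onplane(im,[e[0]],.005,s))
x,y,w,hh=cv2.boundingRect(k);q=onplane(im,[(x-.5,e[0][1]),(x+w-.5,e[0][1])],.005,s);print("pad dia",np.linalg.norm(q[0]-q[1]))
print(h[160:172,305:335,2][6].tolist())
E
```

```text
[([310, 156, 19, 20, 293], [318.9, 165.2])]
((318.8367919921875, 165.32383728027344), 9.745929718017578) ((318.8792724609375, 165.21142578125), (18.406970977783203, 18.487953186035156), 158.45571899414062)
[[ 0.46885303 -0.27860999  0.067     ]
 [ 0.46574386 -0.26892068  0.067     ]
 [ 0.47196252 -0.28829958  0.067     ]] 0.020352232339758313 area-d 0.020508559384614086
((317.11224365234375, 150.44216918945312), (54.91431427001953, 55.6151237487793), 154.4036102294922) [[ 0.47347609 -0.27493558  0.005     ]]
pad dia 0.06860185774522383
[157, 156, 156, 156, 161, 190, 198, 197, 197, 197, 197, 197, 197, 197, 196, 196, 196, 196, 196, 196, 196, 195, 195, 169, 156, 154, 153, 153, 153, 152]
```

Plunger diameter measures 20.4 mm, so it's plunger20, at (0.4689,-0.2786). Now I'll descend and grasp it high, so the fingertips clear the strip when it is home.

move_arm(series=[[[0.0072,0.0024,-0.02,0,0,0,0.06],[0.0072,0.0024,-0.02,0,0,0,0.06],[0.0072,0.0023,-0.02,0,0,0,0.06],[0,0,-0.025,0,0,0,0.06],[0,0,-0.025,0,0,0,0.06],[0,0,-0.02,0,0,0,0.06],[0,0,-0.02,0,0,0,0.06],[0,0,0,0,0,0,0.06],[0,0,0,0,0,0,0.06]]])

```text
clock: 2.03
position: [0.4678, -0.2795, 0.0516]
ee_rot: [-0.001, 0.988, 0.153, -0.001]
contact_force: [0.4, 0.7, 0.3]
width: 0.06
```

```bash
python3 snap.py w2
```

```text
2.0333 [ 0.4677785  -0.27950586  0.05164379] [-7.48873111e-04  9.88210915e-01  1.53093868e-01 -9.45627126e-04] 0.06003779934226374 [0.39223236 0.67900335 0.29646418]
```

View pics/w2.png

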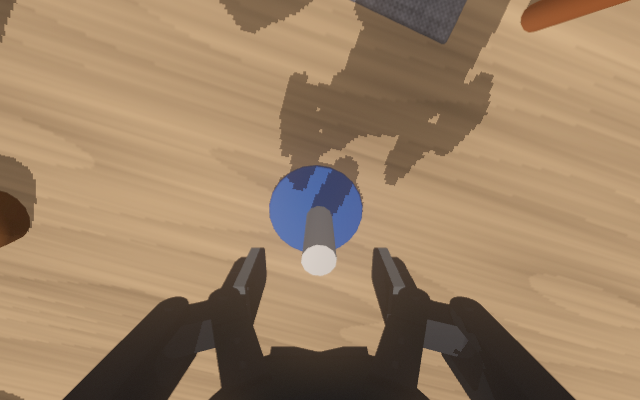

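The plunger's top sits at (318,260), centred between the pads. Closing, then lifting.

move_arm(series=[[[0,0,0,0,0,0,0.015],[0,0,0,0,0,0,0.015],[0,0,0,0,0,0,0.015],[0,0,0,0,0,0,0.015],[0,0,0,0,0,0,0.015],[0,0,0,0,0,0,0.015]]], newtons=50)

```text
clock: 2.58
position: [0.4701, -0.2792, 0.0536]
ee_rot: [0.001, 0.988, 0.154, 0.001]
contact_force: [-0.2, -0.3, 6.3]
width: 0.0163
```

```bash
python3 snap.py w3; python3 - <<'E'
from h import *
s,im=pickle.load(open("w2.pkl","rb"));print(onplane(im,[(318.5,260)],.067,s)-s["position"])
E
```

```text
2.5833 [ 0.47012742 -0.27915624  0.053605  ] [1.02517285e-03 9.88003712e-01 1.54424291e-01 8.66976363e-04] 0.01634567066107683 [-0.1539802  -0.26831172  6.30789906]
[[0.00077726 0.00079837 0.01535621]]
```

View pics/w3.png

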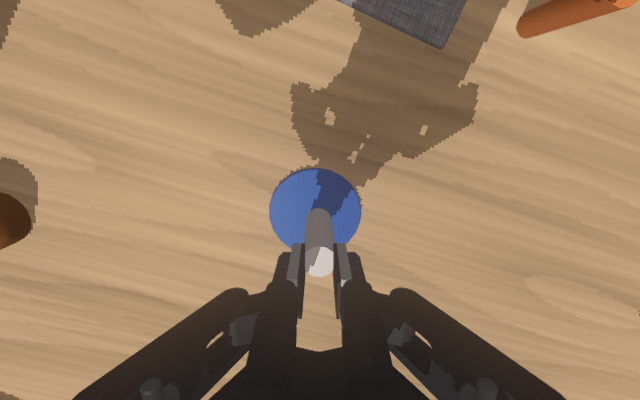

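The opening reads 16.3 mm, while the image gave about 20 mm. That disagreement decides the bore, so I'll measure the widths properly, using the 16 mm orange look-alikes as a reference.

```bash
python3 - <<'E'
from h import *
d=pickle.load(open("d0.pkl","rb"))
for n in ["scene","side"]:
    im=d[n];c=im["color"].astype(float);A,cc=cam(im)
    # subpixel width along horizontal rows at mid height of each cylinder
    if n=="scene":
        L=dict(pad=(244,242,.045),matL=(311,278,.04),matR=(328,258,.04),or1=(279,301,.03),or2=(304.5,320,.03),red=(337,301,.03))
    else:
        L=dict(pad=(360,170,.04),matR=(298,174,.035),matL=(303,160,.055),or1=(295,146,.03),or2=(314,150,.03),red=(282,156,.03))
    for k,(u,v,z) in L.items():
        ws=[]
        for dv in range(-3,4):
            v0=int(v+dv);u0=int(u)
            row=c[v0,u0-14:u0+15]
            core=c[v0,u0-1:u0+2].mean(0)
            dist=np.linalg.norm(row-core,axis=1)
            bl=np.median(dist[4:9]);
            # crossing at half background dist
            lb=dist[14:].copy()
            def cross(a):
                ref=np.max(a[4:11])
                i=np.argmax(a>ref*.5);return i-1+(ref*.5-a[i-1])/(a[i]-a[i-1])
            ws.append(cross(dist[14:])+cross(dist[14::-1]))
        w=np.median(ws);X=onplane(im,[(u,v)],z)[0];depth=((X-cc)@A)[2]
        print(n,k,round(w,2),"mm",round(w*depth/im["fx"]*1000,1),np.round(ws,1))
s,im=pickle.load(open("w2.pkl","rb"))
c=im["color"];h=cv2.cvtColor(c,cv2.COLOR_RGB2HSV)
print(h[260,290:346,2].tolist());print(h[260,290:346,1].tolist())
for f in("w2","w3"):
    s,im=pickle.load(open(f+".pkl","rb"))
    cv2.imwrite(f"pics/{f}z.png",cv2.resize(im["color"][190:300,250:390],None,fx=5,fy=5,interpolation=cv2.INTER_NEAREST)[:,:,::-1])
E
```

```text
scene pad 9.62 mm 21.0 [ 9.6  9.6  9.5  9.5 10.3  9.2 10.1]
scene matL 7.77 mm 15.6 [7.8 7.8 7.8 7.8 7.8 7.7 7.7]
scene matR 10.1 mm 21.3 [10.8 12.2  9.8  9.9 10.1 10.2 10.1]
scene or1 8.22 mm 15.9 [8.2 8.2 8.1 8.2 8.4 8.4 8.3]
scene or2 8.57 mm 15.9 [8.5 8.6 8.6 8.6 8.6 8.6 8.5]
scene red 8.1 mm 15.7 [ 9.2 13.2 11.5  8.1  8.   8.   7.9]
side pad 6.42 mm 19.5 [6.8 6.4 6.  5.9 6.1 7.4 9.5]
side matR 7.13 mm 21.6 [7.4 7.2 7.  7.  7.1 7.  7.1]
side matL 5.77 mm 17.8 [ 4.8  5.   5.4  5.8  6.2  7.4 10.6]
side or1 4.46 mm 15.0 [4.7 4.6 4.5 4.5 4.4 4.3 4.2]
side or2 4.74 mm 15.8 [4.7 4.7 4.7 4.7 5.  5.5 5.9]
side red 4.88 mm 15.9 [4.9 4.9 5.  5.  4.9 4.8 4.6]
[195, 195, 194, 194, 194, 193, 193, 192, 192, 191, 191, 206, 214, 216, 215, 215, 214, 214, 214, 214, 213, 213, 213, 213, 213, 212, 212, 212, 211, 211, 210, 211, 211, 211, 210, 210, 210, 210, 209, 209, 209, 209, 208, 208, 208, 208, 194, 185, 182, 181, 181, 180, 180, 180, 178, 179]
[88, 86, 87, 87, 88, 89, 87, 88, 86, 87, 87, 38, 20, 19, 19, 19, 18, 18, 19, 19, 18, 19, 18, 19, 19, 18, 18, 19, 18, 19, 18, 19, 19, 19, 19, 19, 19, 19, 20, 20, 20, 20, 20, 20, 20, 20, 53, 84, 88, 87, 90, 89, 89, 89, 90, 90]
```

View pics/w3z.png

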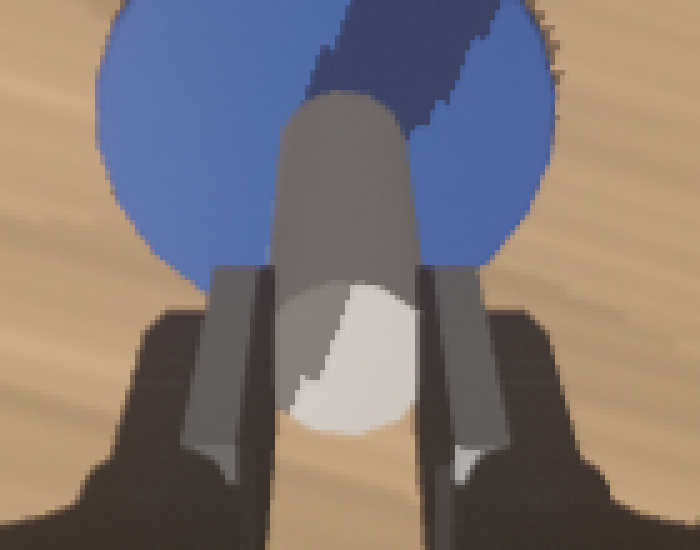

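View pics/w2z.png

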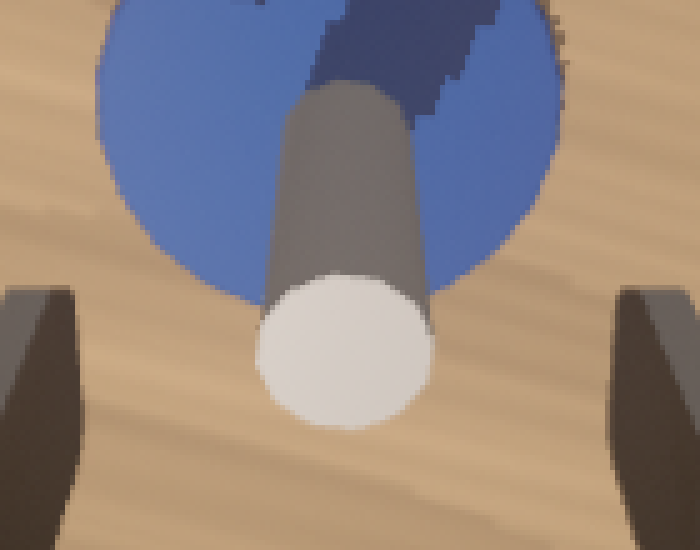

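Images: the 16 mm look-alikes measure 15.9 mm, the left mat plunger 15.6, and the pad plunger 19 to 21. Its foot against the 72 mm pad gives 20.3 mm. So it's the 20, and the low reading suggests the pads yield under load. I'll check that by easing the grip, since the opening should then grow.

move_arm(series=[[[0,0,0,0,0,0,0.015],[0,0,0,0,0,0,0.015],[0,0,0,0,0,0,0.015]]], newtons=25)

```text
clock: 2.88
position: [0.4701, -0.2791, 0.0536]
ee_rot: [0.001, 0.988, 0.154, 0.001]
contact_force: [-0.4, 0.9, 6.1]
width: 0.0163
```

No change. The 0.015 target may have been nearly met, leaving the grip light. I'll command it fully shut at 40 N for a firm hold, then lift.

move_arm(series=[[[0,0,0,0,0,0,0.0],[0,0,0,0,0,0,0.0],[0,0,0,0,0,0,0.0],[0,0,0.004,0,0,0,0.0],[0,0,0.01,0,0,0,0.0],[0,0,0.02,0,0,0,0.0],[0,0,0.02,0,0,0,0.0],[0,0,0.02,0,0,0,0.0],[0,0,0,0,0,0,0.0],[0,0,0,0,0,0,0.0]]], newtons=40)

```text
clock: 3.72
position: [0.4699, -0.2791, 0.1276]
ee_rot: [0.001, 0.988, 0.154, 0.001]
contact_force: [-0.2, 0.1, -0.5]
width: 0.0162
```

```bash
python3 snap.py w4; python3 - <<'E'
import cv2
cv2.imwrite("pics/w4z.png",cv2.resize(cv2.imread("pics/w4.png")[150:300,250:390],None,fx=4,fy=4))
E
```

```text
3.7167 [ 0.46993626 -0.27906333  0.12758162] [0.00115155 0.98801345 0.15436015 0.00101949] 0.016185509879982365 [-0.19735999  0.07179891 -0.51052718]
```

View pics/w4z.png

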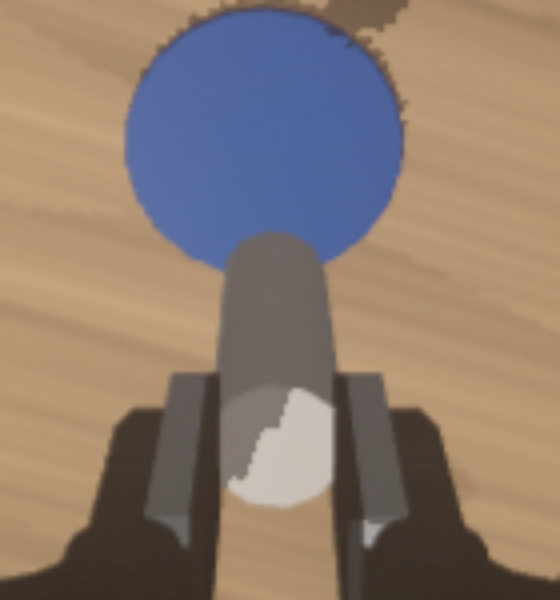

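Lifted and held upright. Carrying it to a viewing pose on the rack's -x side.

move_arm(series=[[[0.006,0.015,0.01,0,0,0,0],[0.006,0.035,0.01,0,0,0,0],[0.006,0.035,0.01,0,0,0,0],[0.006,0.035,0.002,0,0,0,0],[0.006,0.035,0,0,0,0,0],[0.006,0.035,0,0,0,0,0],[0.006,0.035,0,0,0,0,0],[0.006,0.035,0,0,0,0,0],[0.006,0.035,0,0,0,0,0],[0.006,0.035,0,0,0,0,0],[0.006,0.035,0,0,0,0,0],[0.006,0.035,0,0,0,0,0],[0.006,0.035,0,0,0,0,0],[0.002,0.02,0,0,0,0,0],[0,0,0,0,0,0,0],[0,0,0,0,0,0,0],[0,0,0,0,0,0,0]]])

```text
clock: 5.18
position: [0.5483, 0.1756, 0.1569]
ee_rot: [0.001, 0.988, 0.154, -0.002]
contact_force: [0.2, 0.9, -0.8]
width: 0.0163
```

```bash
python3 snap.py w5
```

```text
5.1833 [0.54829065 0.1756059  0.15692954] [ 5.26269583e-04  9.87998897e-01  1.54452515e-01 -1.52450331e-03] 0.01633330694088859 [ 0.20074403  0.89564551 -0.77275007]
```

View pics/w5.png

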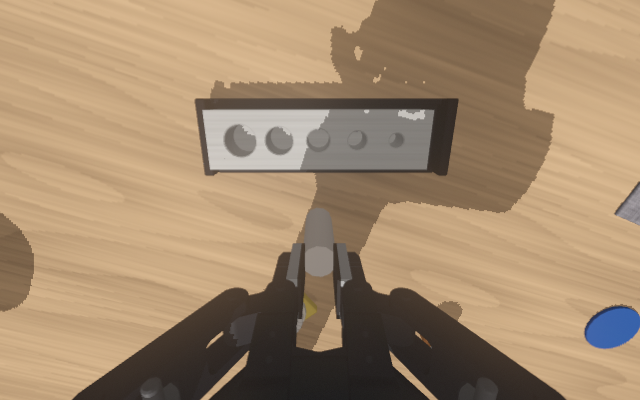

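The five bores appear along row 140, at columns 240, 279, 318, 357 and 396. Bore 20 is the middle one, at (318,140). Now to fit ellipses and find the offset from the plunger.

```bash
python3 - <<'E'
from h import *
s,im=pickle.load(open("w5.pkl","rb"))
c=im["color"]
cv2.imwrite("pics/w5z.png",cv2.resize(c[95:245,215:425],None,fx=3.8,fy=3.8,interpolation=cv2.INTER_NEAREST)[:,:,::-1])
cr=cv2.resize(c[115:165,215:415],None,fx=4,fy=4,interpolation=cv2.INTER_CUBIC)
e=cv2.Canny(cv2.GaussianBlur(cv2.cvtColor(cr,cv2.COLOR_RGB2GRAY),(0,0),1.5),20,50)
g=cr.copy();g[e>0]=[255,0,0];cv2.imwrite("pics/w5e.png",g[:,:,::-1])
E
```

```text
(no output)
```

View pics/w5z.png

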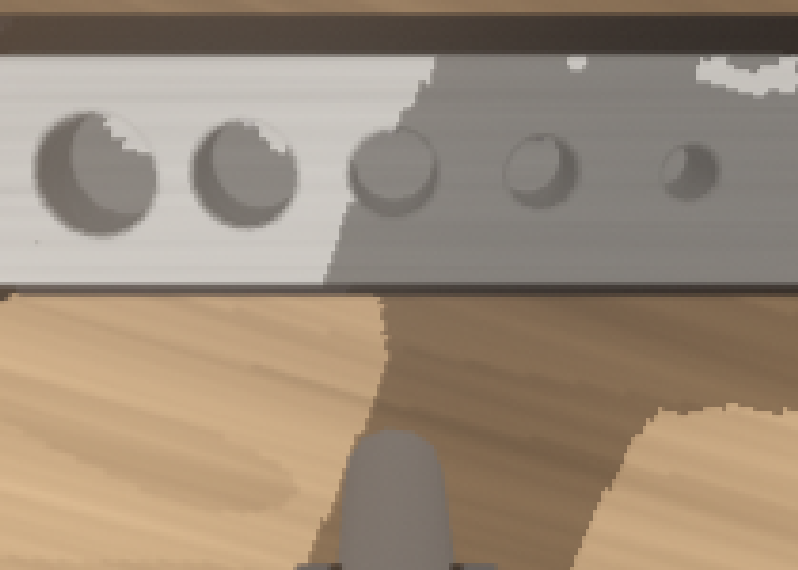

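View pics/w5e.png

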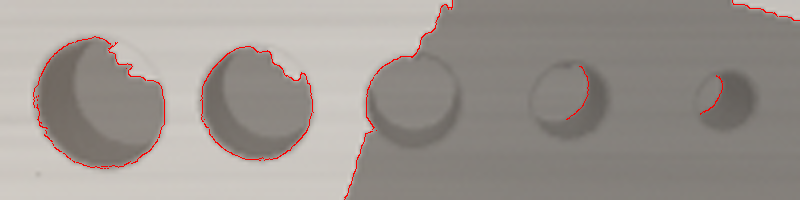

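```bash
python3 - <<'E'
from h import *
s,im=pickle.load(open("w5.pkl","rb"))
P=np.array([(96.5,174),(244,174),(392.5,171.5),(540.5,170.5),(690.5,172)])/3.8+[214.5,94.5]
X=onplane(im,P,.048,s)
print(X.round(4))
k=np.array([2,1,0,-1,-2])*.036
v=np.polyfit(k,X[:,:2],1);print("fit dir",v[0],np.linalg.norm(v[0]),np.degrees(np.arctan2(v[0][1],v[0][0])),"bore20",v[1])
print("tool yaw jaw dir",Ro.from_quat(np.roll(s["ee_rot"],-1)).as_matrix().round(4))
zf=s["position"][2]-.0486
# predicted rim of foot if axis at TCP
A=Ro.from_quat(np.roll(s["ee_rot"],-1)).as_matrix()
t=np.linspace(0,2*np.pi,73)
for nm,dz,r in(("foot",.0486,.009),("chamfer",.0476,.010),("top",-.0134,.010)):
    Y=s["position"]+np.c_[r*np.cos(t),r*np.sin(t),0*t+dz]@A.T
    p=(proj(im,Y,s)-[214.5,94.5])*3.8
    print(nm,"x",p[:,0].min().round(),p[:,0].max().round(),"y",p[:,1].min().round(),p[:,1].max().round(), (p.min(0)+p.max(0))/2/3.8+[214.5,94.5])
cv2.imwrite("pics/w5p.png",cv2.resize(im["color"][195:290,270:370],None,fx=6,fy=6,interpolation=cv2.INTER_NEAREST)[:,:,::-1])
E
```

```text
[[0.5751 0.2608 0.048 ]
 [0.586  0.2267 0.048 ]
 [0.5976 0.1926 0.048 ]
 [0.6087 0.1585 0.048 ]
 [0.6195 0.1237 0.048 ]]
fit dir [-0.30967202  0.95112425] 1.0002670168528771 108.03448456655762 bore20 [0.59737909 0.19244444]
tool yaw jaw dir [[ 9.523e-01  3.052e-01 -2.800e-03]
 [ 3.052e-01 -9.523e-01 -1.500e-03]
 [-3.200e-03  6.000e-04 -1.000e+00]]
foot x 354.0 442.0 y 426.0 508.0 [319.20654675 217.37236322]
chamfer x 349.0 447.0 y 423.0 514.0 [319.20959101 217.83585926]
top x 332.0 466.0 y 568.0 685.0 [319.46806416 259.32806951]
```

View pics/w5p.png

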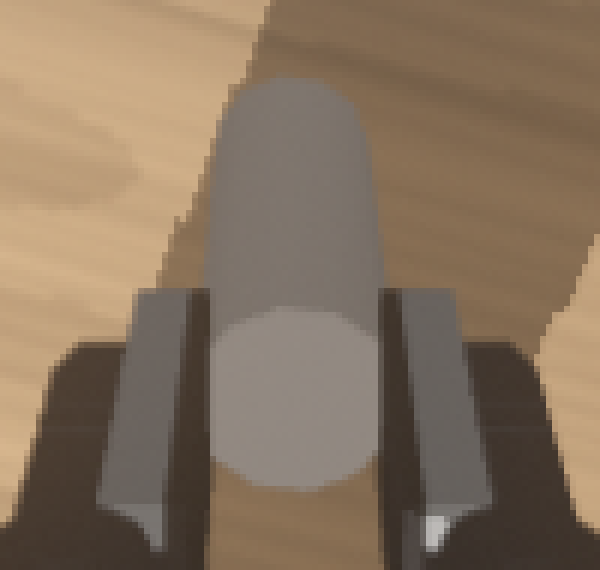

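Bore pitch scale fits at 1.000 and rack yaw is 18.0° (tool 17.8°). Seen in the image, the plunger axis sits about 1 mm to tool -x of the TCP. The shift needed is about (0.050, 0.017). Hovering over bore 20.

move_arm(series=[[[0.0125,0.0042,-0.005,0,0,0,0],[0.0125,0.0042,-0.01,0,0,0,0],[0.0125,0.0042,-0.012,0,0,0,0],[0.0125,0.0042,-0.012,0,0,0.004,0],[0,0,-0.012,0,0,0,0],[0,0,0,0,0,0,0],[0,0,0,0,0,0,0],[0,0,0,0,0,0,0]]])

```text
clock: 5.9
position: [0.5998, 0.1925, 0.1075]
ee_rot: [0.0, 0.988, 0.156, 0.0]
contact_force: [-0.2, -0.3, -1.1]
width: 0.0161
```

```bash
python3 snap.py w6; python3 - <<'E'
import cv2
cv2.imwrite("pics/w6z.png",cv2.resize(cv2.imread("pics/w6.png")[140:300,220:420],None,fx=4,fy=3.75,interpolation=cv2.INTER_NEAREST))
E
```

```text
5.9 [0.59976973 0.19252768 0.10752673] [6.63069220e-05 9.87800116e-01 1.55726965e-01 1.97799629e-04] 0.01606768801270636 [-0.24438755 -0.33659587 -1.08821054]
```

View pics/w6z.png

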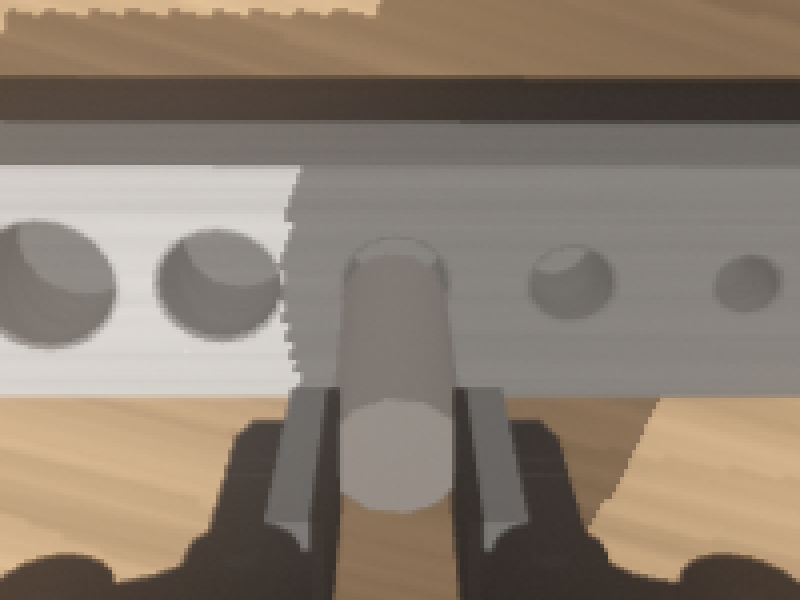

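```bash
python3 - <<'E'
from h import *
s,im=pickle.load(open("w6.pkl","rb"))
f=lambda L:np.array(L,float)/[4,3.75]+[219.5,139.5]
ux=np.array([.951,.309]);uy=np.array([-.309,.951])
zf=s["position"][2]-.0486
e=onplane(im,f([(396,253)]),zf+.001,s)[0,:2]
t=onplane(im,f([(396.5,398),(396.5,513)]),zf+.062,s)[:,:2]
B=onplane(im,f([(396,237),(571.5,282.5),(218,285),(54.5,284),(747,283.5)]),.048,s)[:,:2]
c=B[0]-ux*.0106
for n,p in [("foot edge-10",e-ux*.010),("top centre",t.mean(0)),("top dia",None),("bore from edge",c),("from16",B[1]+uy*.036),("from24",B[2]-uy*.036),("28",B[3]-uy*.072),("12",B[4]+uy*.072)]:
    if p is None: print(np.linalg.norm(t[0]-t[1]));continue
    q=p-s["position"][:2];print(n,p.round(4),"rack-rel mm",(q@ux*1e3).round(2),(q@uy*1e3).round(2))
E
```

```text
foot edge-10 [0.5988 0.1928] rack-rel mm -0.83 0.52
top centre [0.5986 0.1927] rack-rel mm -1.07 0.49
0.020032310310715045
bore from edge [0.5975 0.1923] rack-rel mm -2.22 0.52
from16 [0.5974 0.1924] rack-rel mm -2.24 0.62
from24 [0.5969 0.1926] rack-rel mm -2.69 1.0
28 [0.598  0.1903] rack-rel mm -2.39 -1.54
12 [0.5971 0.1924] rack-rel mm -2.55 0.66
```

Relative fix: shift about -1.5 mm along rack x. Top diameter reads 20.03 mm. Correct and descend to just above the strip.

move_arm(series=[[[-0.0014,-0.0005,0,0,0,0,0],[0,0,-0.003,0,0,0,0],[0,0,-0.003,0,0,0,0],[0,0,-0.002,0,0,0,0],[0,0,0,0,0,0,0],[0,0,0,0,0,0,0]]])

```text
clock: 6.45
position: [0.5977, 0.1927, 0.099]
ee_rot: [0.0, 0.988, 0.156, -0.0]
contact_force: [0.1, 0.5, -0.6]
width: 0.0165
```

```bash
python3 snap.py w7; python3 - <<'E'
import cv2
cv2.imwrite("pics/w7z.png",cv2.resize(cv2.imread("pics/w7.png")[140:300,220:420],None,fx=4,fy=3.75,interpolation=cv2.INTER_NEAREST))
E
```

```text
6.45 [0.59769354 0.19269134 0.09901864] [ 5.40971608e-05  9.87709037e-01  1.56303585e-01 -2.12801062e-04] 0.016527546687229028 [ 0.13723889  0.48566294 -0.58378743]
```

View pics/w7z.png

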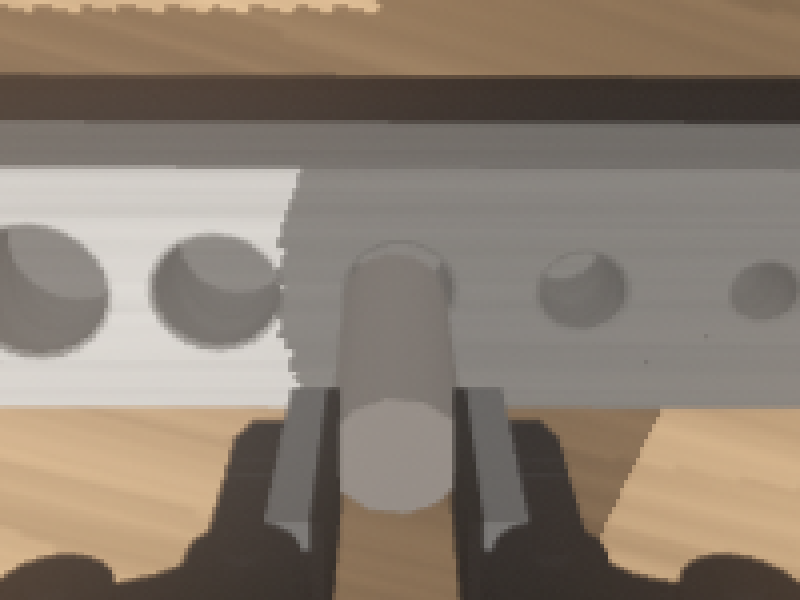

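```bash
python3 - <<'E'
from h import *
s,im=pickle.load(open("w7.pkl","rb"))
f=lambda L:np.array(L,float)/[4,3.75]+[219.5,139.5]
ux=np.array([.951,.309]);uy=np.array([-.309,.951])
zf=s["position"][2]-.0486
e=onplane(im,f([(395.5,253)]),zf+.001,s)[0,:2]
t=onplane(im,f([(396.5,398),(396.5,513)]),zf+.062,s)[:,:2]
B=onplane(im,f([(400,240),(583,289),(214,291),(39,290),(765,290.5)]),.048,s)[:,:2]
for n,p in [("foot edge-10",e-ux*.010),("top centre",t.mean(0)),("bore from edge",B[0]-ux*.0106),("from16",B[1]+uy*.036),("from24",B[2]-uy*.036),("12",B[4]+uy*.072)]:
    q=p-s["position"][:2];print(n,p.round(4),"rack-rel mm",(q@ux*1e3).round(2),(q@uy*1e3).round(2))
E
```

```text
foot edge-10 [0.5967 0.193 ] rack-rel mm -0.87 0.64
top centre [0.5965 0.1928] rack-rel mm -1.06 0.48
bore from edge [0.5979 0.1925] rack-rel mm 0.12 -0.23
from16 [0.5975 0.1924] rack-rel mm -0.25 -0.27
from24 [0.597  0.1929] rack-rel mm -0.65 0.4
12 [0.5972 0.1923] rack-rel mm -0.62 -0.16
```

Small correction of (+0.6, -0.4) mm, then ease down and read the force.

move_arm(series=[[[0.0006,-0.0004,0,0,0,0,0],[0,0,-0.001,0,0,0,0],[0,0,-0.001,0,0,0,0],[0,0,-0.001,0,0,0,0],[0,0,-0.001,0,0,0,0],[0,0,0,0,0,0,0]]])

```text
clock: 7.0
position: [0.5983, 0.1922, 0.0949]
ee_rot: [0.0, 0.988, 0.156, -0.0]
contact_force: [0.1, 0.4, -1.1]
width: 0.0161
```

move_arm(series=[[[0,0,-0.001,0,0,0,0],[0,0,-0.001,0,0,0,0],[0,0,-0.001,0,0,0,0],[0,0,0,0,0,0,0]]])

```text
clock: 7.33
position: [0.5983, 0.1922, 0.0919]
ee_rot: [0.0, 0.988, 0.156, -0.0]
contact_force: [-0.5, -0.6, -0.6]
width: 0.0162
```

The foot is 4.7 mm below the mouth plane with no reaction, so it is in the bore. Going on towards the ball.

move_arm(series=[[[0,0,-0.0015,0,0,0,0],[0,0,-0.0015,0,0,0,0],[0,0,-0.0015,0,0,0,0],[0,0,0,0,0,0,0]]])

```text
clock: 7.67
position: [0.5982, 0.1922, 0.0873]
ee_rot: [0.0, 0.988, 0.156, -0.0]
contact_force: [0.7, -0.4, 0.2]
width: 0.0161
```

move_arm(series=[[[0,0,-0.001,0,0,0,0],[0,0,-0.001,0,0,0,0],[0,0,0,0,0,0,0]]])

```text
clock: 7.92
position: [0.5984, 0.1922, 0.0855]
ee_rot: [0.0, 0.988, 0.156, -0.0]
contact_force: [-0.2, 0.1, -0.6]
width: 0.0163
```

move_arm(series=[[[0,0,-0.001,0,0,0,0],[0,0,-0.001,0,0,0,0],[0,0,0,0,0,0,0]]])

```text
clock: 8.17
position: [0.5983, 0.1922, 0.0835]
ee_rot: [0.0, 0.988, 0.156, -0.0]
contact_force: [-0.1, -0.3, -0.6]
width: 0.0159
```

move_arm(series=[[[0,0,-0.001,0,0,0,0],[0,0,-0.001,0,0,0,0],[0,0,0,0,0,0,0]]])

```text
clock: 8.42
position: [0.5985, 0.1922, 0.0816]
ee_rot: [0.0, 0.988, 0.156, -0.0]
contact_force: [1.0, -0.7, -0.9]
width: 0.0162
```

move_arm(series=[[[0,0,-0.001,0,0,0,0],[0,0,-0.001,0,0,0,0],[0,0,0,0,0,0,0]]])

```text
clock: 8.67
position: [0.5985, 0.1921, 0.0796]
ee_rot: [0.0, 0.988, 0.156, -0.0]
contact_force: [0.7, -0.6, -0.7]
width: 0.016
```

```bash
python3 snap.py w8
```

```text
8.6667 [0.59851396 0.19212592 0.07955102] [ 1.49946014e-04  9.87716188e-01  1.56258463e-01 -4.24571504e-05] 0.01597057592740337 [ 0.69002511 -0.63359848 -0.67920319]
```

View pics/w8.png

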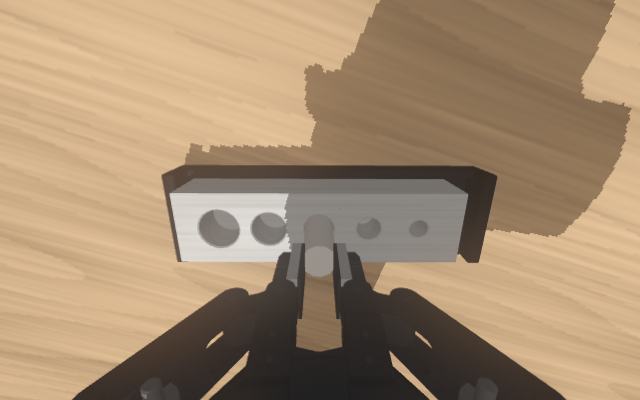

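```bash
python3 - <<'E'
import cv2
a=[cv2.resize(cv2.imread(f"pics/{n}.png")[190:290,280:360],None,fx=5,fy=5,interpolation=cv2.INTER_NEAREST) for n in("w7","w8")]
cv2.imwrite("pics/cmp.png",cv2.hconcat(a))
E
```

```text
(no output)
```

View pics/cmp.png

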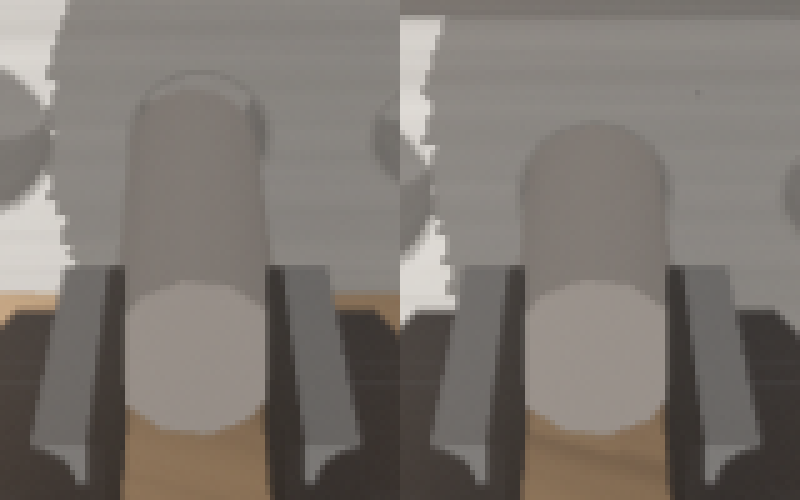

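No slip in the hand (the top disc hasn't moved between views), and the cylinder is inside the bore. Continuing to the floor with frequent force reads.

move_arm(series=[[[0,0,-0.001,0,0,0,0],[0,0,-0.001,0,0,0,0],[0,0,-0.001,0,0,0,0],[0,0,0,0,0,0,0]]])

```text
clock: 9.05
position: [0.5984, 0.1922, 0.0765]
ee_rot: [0.0, 0.988, 0.156, -0.0]
contact_force: [0.3, -1.1, -0.7]
width: 0.0161
```

move_arm(series=[[[0,0,-0.001,0,0,0,0],[0,0,-0.001,0,0,0,0],[0,0,-0.001,0,0,0,0],[0,0,0,0,0,0,0]]])

```text
clock: 9.38
position: [0.5984, 0.1922, 0.0734]
ee_rot: [0.0, 0.988, 0.156, -0.0]
contact_force: [0.6, -0.3, -0.7]
width: 0.0161
```

move_arm(series=[[[0,0,-0.001,0,0,0,0],[0,0,-0.001,0,0,0,0],[0,0,-0.001,0,0,0,0],[0,0,0,0,0,0,0]]])

```text
clock: 9.72
position: [0.5984, 0.1922, 0.0704]
ee_rot: [0.0, 0.988, 0.156, -0.0]
contact_force: [0.4, -1.1, 0.1]
width: 0.0162
```

move_arm(series=[[[0,0,-0.001,0,0,0,0],[0,0,-0.001,0,0,0,0],[0,0,0,0,0,0,0]]])

```text
clock: 9.97
position: [0.5984, 0.1922, 0.0684]
ee_rot: [0.0, 0.988, 0.156, -0.0]
contact_force: [-0.2, -2.0, -1.1]
width: 0.0164
```

move_arm(series=[[[0,0,-0.0005,0,0,0,0],[0,0,-0.0005,0,0,0,0],[0,0,-0.0005,0,0,0,0],[0,0,0,0,0,0,0]]])

```text
clock: 10.3
position: [0.5985, 0.1922, 0.0672]
ee_rot: [0.0, 0.988, 0.156, -0.0]
contact_force: [-0.3, -0.5, 0.6]
width: 0.0162
```

move_arm(series=[[[0,0,-0.0005,0,0,0,0],[0,0,0,0,0,0,0]]])

```text
clock: 10.47
position: [0.5985, 0.1923, 0.0668]
ee_rot: [0.0, 0.988, 0.156, 0.0]
contact_force: [-1.1, -1.4, 1.5]
width: 0.0162
```

move_arm(series=[[[0,0,-0.0005,0,0,0,0],[0,0,0,0,0,0,0]]])

```text
clock: 10.63
position: [0.5987, 0.1924, 0.0667]
ee_rot: [0.0, 0.988, 0.156, 0.0]
contact_force: [-0.9, -0.9, 4.3]
width: 0.0162
```

Contact with the floor begins at TCP z 0.0667, matching the predicted 0.0666. One more light press, then let go.

move_arm(series=[[[0,0,-0.0005,0,0,0,0],[0,0,0,0,0,0,0]]])

```text
clock: 10.8
position: [0.5989, 0.1924, 0.0667]
ee_rot: [-0.0, 0.988, 0.156, 0.001]
contact_force: [-1.8, -0.9, 6.7]
width: 0.0157
```

move_arm(series=[[[0,0,0,0,0,0,0.03],[0,0,0,0,0,0,0.04],[0,0,0,0,0,0,0.045],[0,0,0,0,0,0,0.045],[0,0,0,0,0,0,0.045]]])

```text
clock: 11.22
position: [0.5984, 0.1924, 0.0653]
ee_rot: [-0.0, 0.988, 0.156, -0.0]
contact_force: [0.1, -0.8, -0.7]
width: 0.0452
```

move_arm(series=[[[0,0,0.015,0,0,0,0.045],[0,0,0.025,0,0,0,0.045],[0,0,0.025,0,0,0,0.045],[0,0,0.025,0,0,0,0.045],[0,0,0,0,0,0,0.045],[0,0,0,0,0,0,0.045]]])

```text
clock: 11.72
position: [0.5996, 0.1926, 0.1574]
ee_rot: [-0.0, 0.988, 0.156, 0.002]
contact_force: [-0.0, 0.3, 0.2]
width: 0.0452
```

```bash
python3 snap.py w9; python3 - <<'E'
from rig import manip
import cv2,pickle
d={}
for n in("scene","side"):
    d[n]=manip.get_image(n);cv2.imwrite(f"pics/{n}9.png",d[n]["color"][:,:,::-1])
pickle.dump(d,open("d9.pkl","wb"))
c=d["side"]["color"][220:350,220:320];e=d["scene"]["color"][125:225,350:440]
cv2.imwrite("pics/z9.png",cv2.hconcat([cv2.resize(c,(390,507)),cv2.resize(e,(400,507))])[:,:,::-1])
E
```

```text
11.7167 [0.59958506 0.19257933 0.15739138] [-9.61797473e-05  9.87714721e-01  1.56256137e-01  1.90798105e-03] 0.04519559174271866 [-0.01330048  0.27928104  0.21227484]
```

View pics/w9.png

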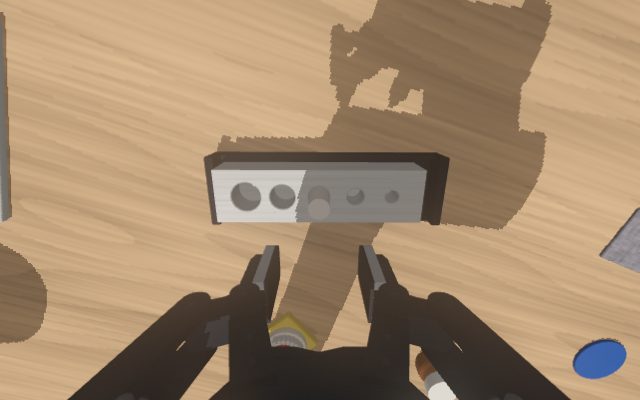

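View pics/z9.png

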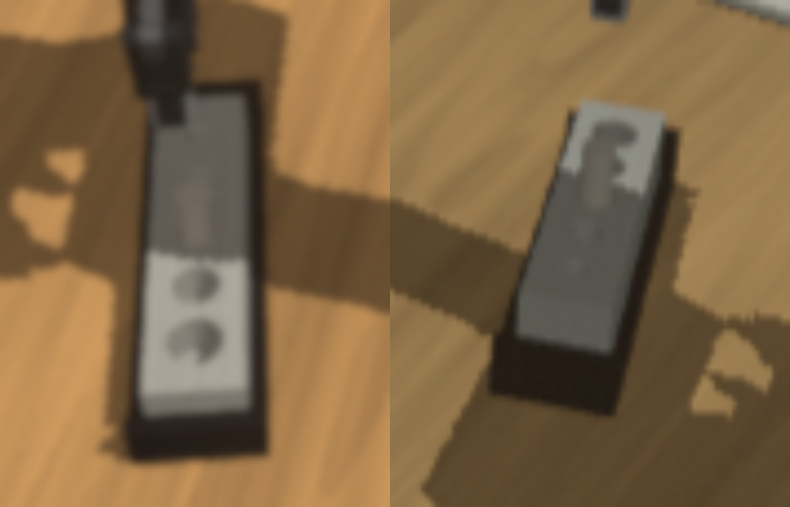

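The plunger stands in the middle (20 mm) bore, free of the fingers: top at about (319,208) in the wrist view. I never saw a clear ball peak in the sampled forces, so I'll check the seated height from the images.

```bash
python3 - <<'E'
from h import *
s,im=pickle.load(open("w9.pkl","rb"));d=pickle.load(open("d9.pkl","rb"))
z=cv2.resize(im["color"][170:240,270:370],None,fx=8,fy=8,interpolation=cv2.INTER_NEAREST)
cv2.imwrite("pics/w9z.png",z[:,:,::-1])
b=np.array([.5974,.1925])
for h in(.070,.075,.080,.085,.090):
    t=np.linspace(0,6.283,72);Y=np.c_[b[0]+.01*np.cos(t),b[1]+.01*np.sin(t),0*t+h]
    p=(proj(im,Y,s)-[269.5,169.5])*8;print(h,p.min(0).round(),p.max(0).round())
for k in[2,1,-1,-2]:
    print(k,(proj(im,[[b[0]-.309*.036*k,b[1]+.951*.036*k,.048]],s)-[269.5,169.5])*8)
E
```

```text
0.07 [304. 189.] [479. 354.]
0.075 [302. 203.] [481. 370.]
0.08 [300. 217.] [482. 387.]
0.085 [298. 231.] [484. 405.]
0.09 [297. 247.] [486. 423.]
2 [[-192.0481116   213.04008461]]
1 [[ 99.58908121 212.78611261]]
-1 [[682.8459781  212.28558526]]
-2 [[974.3168431  212.03915478]]
```

View pics/w9z.png

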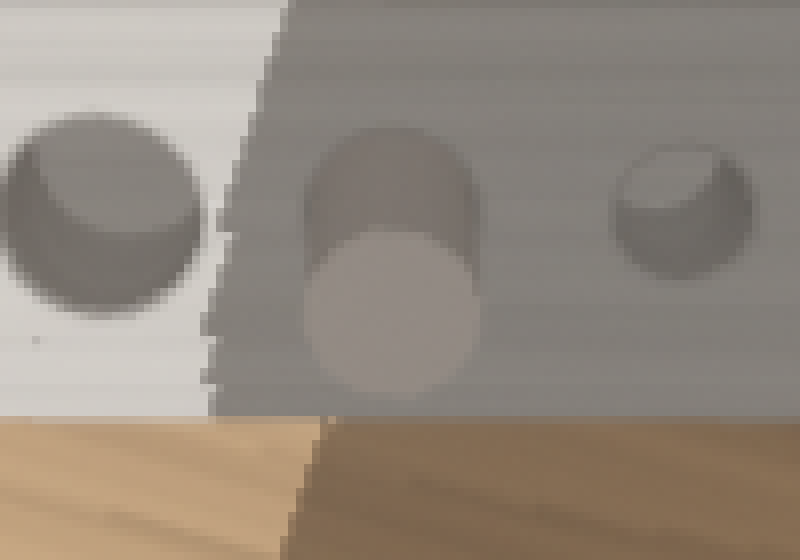

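The top disc fits a height of 80 to 84 mm, so it may have risen 1-2 mm as the fingers opened. I'll press lightly on top with closed fingers to make sure.

move_arm(series=[[[-0.0025,0,0,0,0,0,0],[0,0,0,0,0,0,0],[0,0,0,0,0,0,0],[0,0,0,0,0,0,0],[0,0,-0.015,0,0,0,0],[0,0,-0.02,0,0,0,0],[0,0,-0.015,0,0,0,0],[0,0,-0.008,0,0,0,0],[0,0,0,0,0,0,0],[0,0,0,0,0,0,0]]])

```text
clock: 12.7
position: [0.5961, 0.1923, 0.0976]
ee_rot: [0.0, 0.988, 0.156, -0.0]
contact_force: [0.3, -0.5, -0.0]
width: -0.0001
```

move_arm(series=[[[0,0,-0.001,0,0,0,0],[0,0,-0.001,0,0,0,0],[0,0,0,0,0,0,0]]])

```text
clock: 12.95
position: [0.5965, 0.1924, 0.0965]
ee_rot: [0.0, 0.988, 0.156, 0.001]
contact_force: [-0.0, -0.6, -0.1]
width: -0.0
```

move_arm(series=[[[0,0,-0.001,0,0,0,0],[0,0,0,0,0,0,0]]])

```text
clock: 13.12
position: [0.5961, 0.1923, 0.095]
ee_rot: [0.0, 0.988, 0.156, 0.0]
contact_force: [0.1, 0.2, 0.3]
width: -0.0001
```

move_arm(series=[[[0,0,-0.001,0,0,0,0],[0,0,0,0,0,0,0]]])

```text
clock: 13.28
position: [0.5959, 0.1923, 0.0937]
ee_rot: [0.0, 0.988, 0.156, -0.0]
contact_force: [0.1, 0.1, 0.3]
width: -0.0003
```

move_arm(series=[[[0,0,-0.001,0,0,0,0],[0,0,0,0,0,0,0]]])

```text
clock: 13.45
position: [0.5959, 0.1922, 0.0925]
ee_rot: [0.0, 0.988, 0.156, -0.0]
contact_force: [-0.2, 0.2, -0.7]
width: 0.0
```

move_arm(series=[[[0,0,-0.001,0,0,0,0],[0,0,0,0,0,0,0]]])

```text
clock: 13.62
position: [0.5959, 0.1922, 0.0915]
ee_rot: [0.0, 0.988, 0.156, -0.0]
contact_force: [-0.4, -0.6, 1.0]
width: -0.0001
```

move_arm(series=[[[0,0,-0.0005,0,0,0,0],[0,0,0,0,0,0,0]]])

```text
clock: 13.78
position: [0.596, 0.1923, 0.0911]
ee_rot: [0.0, 0.988, 0.156, -0.0]
contact_force: [-0.3, 0.2, 0.5]
width: 0.0003
```

move_arm(series=[[[0,0,-0.0005,0,0,0,0],[0,0,0,0,0,0,0]]])

```text
clock: 13.95
position: [0.596, 0.1923, 0.0907]
ee_rot: [0.0, 0.988, 0.156, -0.0]
contact_force: [0.0, -0.2, -0.8]
width: 0.0004
```

move_arm(series=[[[0,0,-0.0005,0,0,0,0],[0,0,0,0,0,0,0]]])

```text
clock: 14.12
position: [0.596, 0.1922, 0.0901]
ee_rot: [0.0, 0.988, 0.156, -0.0]
contact_force: [0.1, -0.3, 0.9]
width: -0.0001
```

move_arm(series=[[[0,0,-0.0005,0,0,0,0],[0,0,0,0,0,0,0]]])

```text
clock: 14.28
position: [0.596, 0.1923, 0.0896]
ee_rot: [0.0, 0.988, 0.156, -0.0]
contact_force: [0.2, -0.7, 0.2]
width: -0.0003
```

move_arm(series=[[[0,0,-0.0005,0,0,0,0],[0,0,0,0,0,0,0]]])

```text
clock: 14.45
position: [0.596, 0.1923, 0.0891]
ee_rot: [0.0, 0.988, 0.156, -0.0]
contact_force: [-0.3, -0.4, 0.5]
width: 0.0003
```

No contact at the expected height. A picture before going further.

```bash
python3 snap.py w10; python3 - <<'E'
from rig import manip
import cv2
a=manip.get_image("side")["color"][220:350,220:320];e=manip.get_image("scene")["color"][105:205,350:440];w=cv2.imread("pics/w10.png")[170:330,240:400][:,:,::-1]
cv2.imwrite("pics/z10.png",cv2.hconcat([cv2.resize(x,(266,400)) if i<2 else cv2.resize(x,(266,400)) for i,x in enumerate([a,e,w])])[:,:,::-1])
E
```

```text
14.45 [0.59596201 0.1922566  0.08914414] [ 5.09399888e-05  9.87715492e-01  1.56262924e-01 -5.99753931e-05] 0.00027296200265069435 [-0.33766015 -0.41931669  0.54390585]
```

View pics/z10.png

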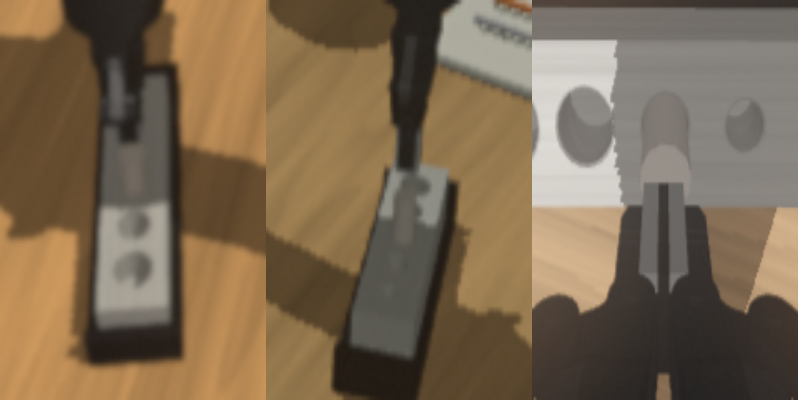

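View pics/w10.png

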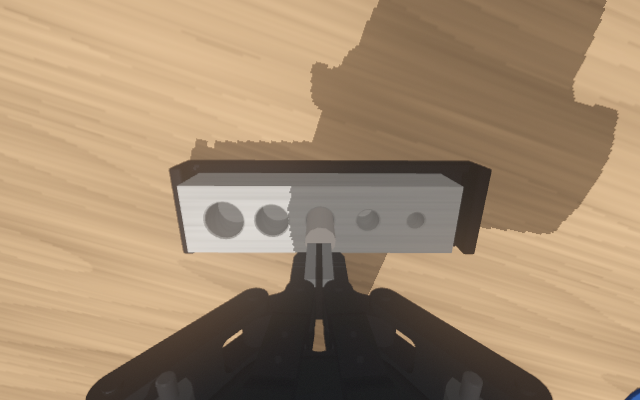

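The closed pads are centred over the plunger's top. Continuing in half-millimetre steps.

move_arm(series=[[[0,0,-0.0005,0,0,0,0],[0,0,-0.0005,0,0,0,0],[0,0,0,0,0,0,0]]])

```text
clock: 14.85
position: [0.5959, 0.1922, 0.0881]
ee_rot: [0.0, 0.988, 0.156, -0.0]
contact_force: [-0.0, 0.2, -0.3]
width: 0.0003
```

move_arm(series=[[[0,0,-0.0005,0,0,0,0],[0,0,-0.0005,0,0,0,0],[0,0,0,0,0,0,0]]])

```text
clock: 15.1
position: [0.5959, 0.1922, 0.0871]
ee_rot: [0.0, 0.988, 0.156, -0.0]
contact_force: [-0.6, -0.1, 0.3]
width: 0.0001
```

move_arm(series=[[[0,0,-0.0005,0,0,0,0],[0,0,-0.0005,0,0,0,0],[0,0,0,0,0,0,0]]])

```text
clock: 15.35
position: [0.5959, 0.1922, 0.0861]
ee_rot: [0.0, 0.988, 0.156, -0.0]
contact_force: [0.2, 0.4, 0.6]
width: -0.0002
```

```bash
python3 snap.py w11; python3 - <<'E'
from h import *
s,im=pickle.load(open("w11.pkl","rb"))
cv2.imwrite("pics/w11z.png",cv2.resize(im["color"][190:290,270:370],None,fx=6,fy=6,interpolation=cv2.INTER_NEAREST)[:,:,::-1])
A=Ro.from_quat(np.roll(s["ee_rot"],-1)).as_matrix()
f=lambda Y:((proj(im,Y,s)-[269.5,189.5])*6).round()
for z in(.0,.005,.011):
  print("tool z",z,f(s["position"]+np.array([[.011,-.01,z],[.011,.01,z],[-.011,-.01,z],[-.011,.01,z]])@A.T).tolist())
b=np.array([.5970,.1924])
for h in(.070,.075,.080,.085):
    t=np.linspace(0,6.283,72);Y=np.c_[b[0]+.01*np.cos(t),b[1]+.01*np.sin(t),0*t+h];p=f(Y);print(h,p.min(0),p.max(0))
E
```

```text
15.35 [0.5959137  0.19223787 0.08611457] [ 4.07136035e-05  9.87717547e-01  1.56249905e-01 -1.15024897e-04] -0.00022711229515220158 [0.18930474 0.42330797 0.58917141]
tool z 0.0 [[200.0, 254.0], [399.0, 254.0], [204.0, 445.0], [395.0, 445.0]]
tool z 0.005 [[202.0, 233.0], [396.0, 233.0], [206.0, 420.0], [392.0, 420.0]]
tool z 0.011 [[205.0, 209.0], [393.0, 209.0], [209.0, 391.0], [389.0, 391.0]]
0.07 [211. 189.] [390. 352.]
0.075 [209. 208.] [393. 374.]
0.08 [206. 228.] [396. 397.]
0.085 [204. 249.] [398. 422.]
```

View pics/w11z.png

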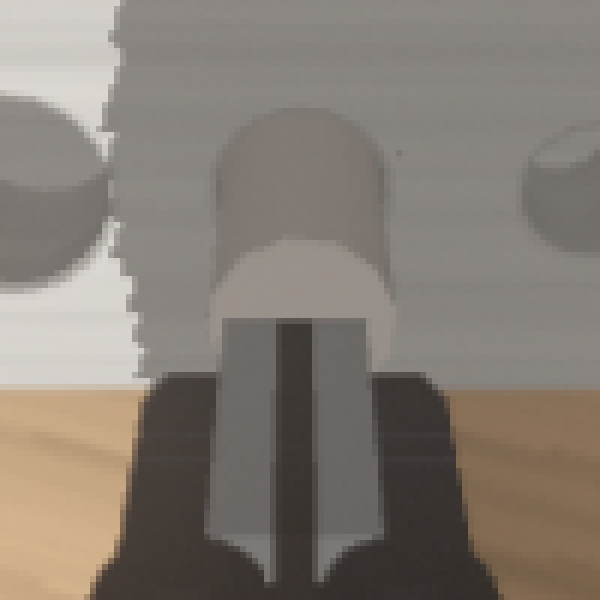

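The opening reads about 0 with some 4 mm between the pad plates, which explains the earlier 16 mm reading on a 20 mm plunger. The tips are still short of the top. Continuing gently.

move_arm(series=[[[0,0,-0.0005,0,0,0,0],[0,0,-0.0005,0,0,0,0],[0,0,-0.0005,0,0,0,0],[0,0,0,0,0,0,0]]])

```text
clock: 15.73
position: [0.5959, 0.1923, 0.0846]
ee_rot: [0.0, 0.988, 0.156, -0.0]
contact_force: [-0.3, -0.2, -0.2]
width: -0.0001
```

move_arm(series=[[[0,0,-0.0005,0,0,0,0],[0,0,-0.0005,0,0,0,0],[0,0,-0.0005,0,0,0,0],[0,0,0,0,0,0,0]]])

```text
clock: 16.07
position: [0.5959, 0.1922, 0.0831]
ee_rot: [0.0, 0.988, 0.156, -0.0]
contact_force: [-0.8, 0.9, 0.2]
width: -0.0001
```

move_arm(series=[[[0,0,-0.0005,0,0,0,0],[0,0,-0.0005,0,0,0,0],[0,0,-0.0005,0,0,0,0],[0,0,0,0,0,0,0]]])

```text
clock: 16.4
position: [0.5959, 0.1922, 0.0816]
ee_rot: [0.0, 0.988, 0.156, -0.0]
contact_force: [0.7, 0.1, 1.1]
width: 0.0002
```

```bash
python3 snap.py w12; python3 - <<'E'
from rig import manip
import cv2,pickle
d={n:manip.get_image(n) for n in("side","scene")};pickle.dump(d,open("d12.pkl","wb"))
a=d["side"]["color"][230:310,240:300];e=d["scene"]["color"][110:190,370:430];w=cv2.imread("pics/w12.png")[190:290,280:355][:,:,::-1]
cv2.imwrite("pics/z12.png",cv2.hconcat([cv2.resize(x,(262,350),interpolation=cv2.INTER_CUBIC) for x in[a,e,w]])[:,:,::-1])
E
```

```text
16.4 [0.59594699 0.19223546 0.08161507] [ 5.68582087e-05  9.87715784e-01  1.56261064e-01 -8.20525405e-05] 0.00015085424386968607 [0.67970285 0.05581922 1.0723291 ]
```

View pics/z12.png

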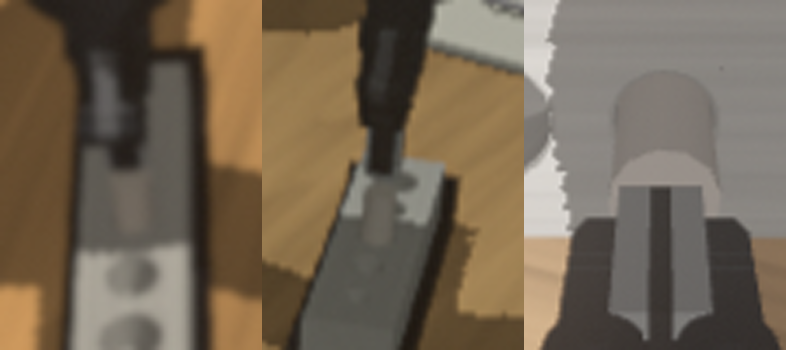

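Comparing views, the pad ends close on the plunger's top by about 1 px per mm, with roughly 10 px left, so contact should come at TCP z of about 0.072. Continuing.

move_arm(series=[[[0,0,-0.0005,0,0,0,0],[0,0,-0.0005,0,0,0,0],[0,0,-0.0005,0,0,0,0],[0,0,-0.0005,0,0,0,0],[0,0,0,0,0,0,0]]])

```text
clock: 16.97
position: [0.5959, 0.1922, 0.0796]
ee_rot: [0.0, 0.988, 0.156, -0.0]
contact_force: [-0.4, -0.5, -0.2]
width: -0.0003
```

move_arm(series=[[[0,0,-0.0005,0,0,0,0],[0,0,-0.0005,0,0,0,0],[0,0,-0.0005,0,0,0,0],[0,0,-0.0005,0,0,0,0],[0,0,0,0,0,0,0]]])

```text
clock: 17.38
position: [0.5959, 0.1922, 0.0776]
ee_rot: [0.0, 0.988, 0.156, -0.0]
contact_force: [-1.3, 0.1, -0.3]
width: 0.0001
```

move_arm(series=[[[0,0,-0.0005,0,0,0,0],[0,0,-0.0005,0,0,0,0],[0,0,-0.0005,0,0,0,0],[0,0,0,0,0,0,0]]])

```text
clock: 17.72
position: [0.5959, 0.1922, 0.0761]
ee_rot: [0.0, 0.988, 0.156, -0.0]
contact_force: [0.8, 1.1, -0.2]
width: -0.0003
```

move_arm(series=[[[0,0,-0.0005,0,0,0,0],[0,0,-0.0005,0,0,0,0],[0,0,0,0,0,0,0]]])

```text
clock: 17.97
position: [0.596, 0.1923, 0.0751]
ee_rot: [0.0, 0.988, 0.156, -0.0]
contact_force: [-0.2, 0.1, 0.5]
width: 0.0002
```

move_arm(series=[[[0,0,-0.0005,0,0,0,0],[0,0,-0.0005,0,0,0,0],[0,0,0,0,0,0,0]]])

```text
clock: 18.22
position: [0.5959, 0.1922, 0.0741]
ee_rot: [0.0, 0.988, 0.156, -0.0]
contact_force: [0.7, 0.0, -0.4]
width: -0.0
```

move_arm(series=[[[0,0,-0.0005,0,0,0,0],[0,0,-0.0005,0,0,0,0],[0,0,0,0,0,0,0]]])

```text
clock: 18.47
position: [0.5959, 0.1923, 0.0731]
ee_rot: [0.0, 0.988, 0.156, -0.0]
contact_force: [-1.0, 0.2, 0.4]
width: -0.0001
```

```bash
python3 snap.py w13; python3 - <<'E'
import cv2
w=cv2.imread("pics/w13.png")[190:290,270:370]
cv2.imwrite("pics/w13z.png",cv2.resize(w,None,fx=5,fy=5,interpolation=cv2.INTER_NEAREST))
E
```

```text
18.4667 [0.59593128 0.19227493 0.07310722] [ 2.52754052e-05  9.87714755e-01  1.56267567e-01 -9.87647118e-05] -0.00013934724461064723 [-0.99419295  0.15954177  0.43214461]
```

View pics/w13z.png

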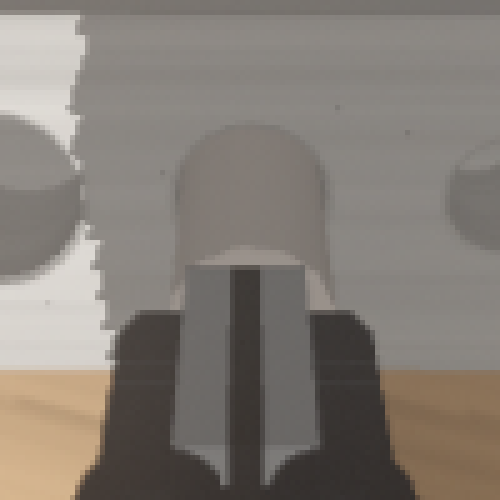

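The disc's edge (y 245) is now nearly level with the pad ends (y 265), with 3-4 mm to go.

move_arm(series=[[[0,0,-0.0005,0,0,0,0],[0,0,-0.0005,0,0,0,0],[0,0,0,0,0,0,0]]])

```text
clock: 18.77
position: [0.5959, 0.1922, 0.0721]
ee_rot: [0.0, 0.988, 0.156, -0.0]
contact_force: [-1.1, -0.0, -0.4]
width: 0.0002
```

move_arm(series=[[[0,0,-0.0005,0,0,0,0],[0,0,0,0,0,0,0]]])

```text
clock: 18.93
position: [0.596, 0.1923, 0.0716]
ee_rot: [0.0, 0.988, 0.156, -0.0]
contact_force: [-0.4, -0.3, -0.3]
width: 0.0
```

move_arm(series=[[[0,0,-0.0005,0,0,0,0],[0,0,0,0,0,0,0]]])

```text
clock: 19.1
position: [0.596, 0.1923, 0.0712]
ee_rot: [0.0, 0.988, 0.156, -0.0]
contact_force: [0.0, -1.2, 0.4]
width: 0.0001
```

move_arm(series=[[[0,0,-0.0005,0,0,0,0],[0,0,0,0,0,0,0]]])

```text
clock: 19.27
position: [0.5961, 0.1923, 0.071]
ee_rot: [-0.0, 0.988, 0.156, 0.0]
contact_force: [0.7, 0.4, 1.9]
width: 0.0
```

move_arm(series=[[[0,0,-0.0005,0,0,0,0],[0,0,0,0,0,0,0]]])

```text
clock: 19.43
position: [0.5962, 0.1924, 0.0709]
ee_rot: [-0.0, 0.988, 0.156, 0.0]
contact_force: [-0.8, -0.2, 4.6]
width: 0.0001
```

Contact at TCP z ≈ 0.0712. Pressing to about 14 N, well below 35 N but above the ball's 8 N.

move_arm(series=[[[0,0,-0.0005,0,0,0,0],[0,0,-0.0005,0,0,0,0],[0,0,0,0,0,0,0]]])

```text
clock: 19.68
position: [0.5966, 0.1925, 0.0709]
ee_rot: [-0.0, 0.988, 0.156, 0.001]
contact_force: [-2.6, -0.1, 8.8]
width: -0.0
```

move_arm(series=[[[0,0,-0.0005,0,0,0,0],[0,0,-0.0005,0,0,0,0],[0,0,0,0,0,0,0]]])

```text
clock: 19.93
position: [0.597, 0.1926, 0.0709]
ee_rot: [-0.0, 0.988, 0.156, 0.002]
contact_force: [-3.4, -0.8, 13.4]
width: -0.0
```

The force rises linearly with no travel, so it's solid on the floor. Retreating.

move_arm(series=[[[0,0,0.004,0,0,0,0],[0,0,0.015,0,0,0,0],[0,0,0.025,0,0,0,0],[0,0,0.03,0,0,0,0],[-0.02,-0.03,0.015,0,0,0,0],[-0.02,-0.035,0,0,0,0,0],[-0.02,-0.035,0,0,0,0,0],[0,0,0,0,0,0,0],[0,0,0,0,0,0,0]]])

```text
clock: 20.68
position: [0.5349, 0.0908, 0.1573]
ee_rot: [0.0, 0.988, 0.155, -0.0]
contact_force: [0.3, 0.1, -0.4]
width: 0.0002
```

```bash
python3 snap.py w14; python3 - <<'E'
from h import *
from rig import manip
d={n:manip.get_image(n) for n in("side","scene")};pickle.dump(d,open("d14.pkl","wb"))
s,im=pickle.load(open("w14.pkl","rb"))
cv2.imwrite("pics/scene14.png",d["scene"]["color"][:,:,::-1])
a=d["side"]["color"][230:350,230:310];e=d["scene"]["color"][110:230,365:445]
cv2.imwrite("pics/z14.png",cv2.hconcat([cv2.resize(x,(400,600),interpolation=cv2.INTER_CUBIC) for x in[a,e]])[:,:,::-1])
b=np.array([.5970,.1924])
f=lambda n,Y:((proj(d[n],Y)-([229.5,229.5] if n=="side" else [364.5,109.5]))*5).round()
for h in(.075,.080,.085,.095):
    t=np.linspace(0,6.283,72);Y=np.c_[b[0]+.01*np.cos(t),b[1]+.01*np.sin(t),0*t+h]
    print(h,*[(n,f(n,Y).min(0),f(n,Y).max(0)) for n in("side","scene")])
E
```

```text
20.6833 [0.53491418 0.0907862  0.15726477] [ 5.20820117e-05  9.87945146e-01  1.54804220e-01 -1.97745234e-04] 0.00023671825972746175 [ 0.33888168  0.08303959 -0.41357528]
0.075 ('side', array([174., 189.]), array([220., 225.])) ('scene', array([141., 217.]), array([179., 236.]))
0.08 ('side', array([173., 181.]), array([219., 218.])) ('scene', array([142., 209.]), array([179., 228.]))
0.085 ('side', array([172., 174.]), array([218., 210.])) ('scene', array([143., 201.]), array([180., 220.]))
0.095 ('side', array([169., 159.]), array([217., 195.])) ('scene', array([144., 185.]), array([182., 203.]))
```

View pics/z14.png

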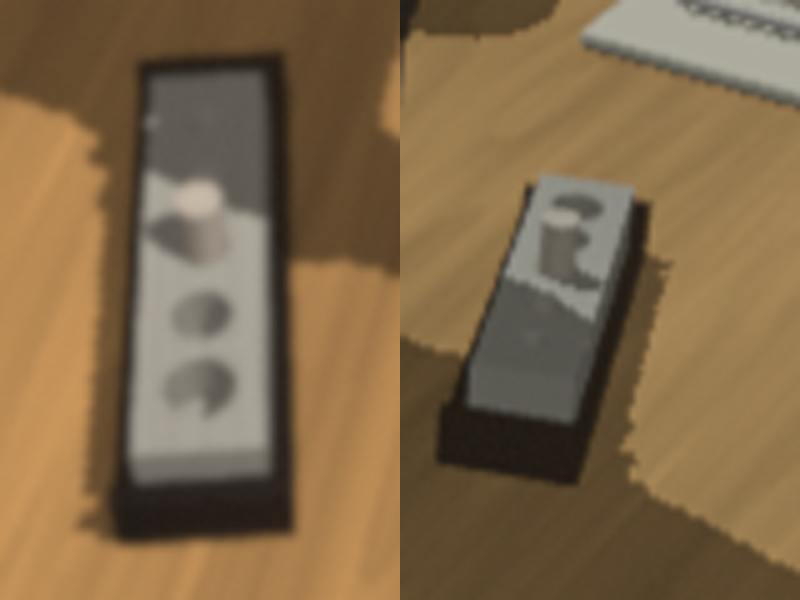

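View pics/scene14.png

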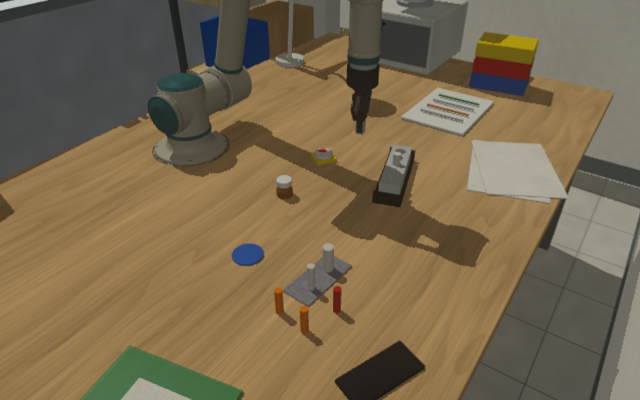

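Both outside views put the top disc at the z = 80 mm prediction: side rows 179-218 against 181-218, scene rows 209-229 against 209-228. That is fully home. The spares, jaw and jar are where they were. Handing in.

```bash
python3 -c "
from rig import manip
print(manip.sign_off())"
```

```text
the job is handed in; nothing more can be done
None
```

I put the 20 mm plunger from the blue pad into the 20 mm bore, pushed it to the floor, let go and moved the arm clear. I handed the job in at about 21 s.

**Finding the bore:** the wrist camera located it to within a millimetre or so, and the plunger went straight in without a contact search.

**Checks that agreed:**
- **Floor:** it met the floor at tool height 66.7 mm, against 66.6 mm predicted.
- **Height:** after release, both outside views put its top at about 80 mm, so it sticks out 32 mm.
- **Press test:** with closed fingers on top, the force rose to 13.4 N with no downward travel. That was the highest force I read.
- **Bystanders:** in the last picture the spares, jaw model and jar look unmoved.

**Checks that disagreed:**
- **Gripper opening:** it read 16.3 mm on a plunger that the images gave as 19 to 21 mm. I trusted the images. Fully shut, the reading was 0 with about 4 mm still showing between the pad plates.
- **Fingertips:** in the press test they met the top about 20 mm lower than the stated tool geometry implies.
- **Wrist view:** just after release it suggested a top height of 80 to 84 mm, which is why I did the press test.
- **Sprung ball:** I never saw its 3 to 8 N push in the sampled forces. I judge it passed from the depth alone.

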